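Find the drilled end of a stand block and hold it hole-up

TASK

A wooden stand block lies on the piece of brown card under a carton of blades; one of its two ends has a blind hole, and nobody has noted which. Lift the carton off and set it down flat on the table off the card, pick the block up and try its ends on the steel dowel of the little stand until the dowel goes well into the hole, then draw it off and finish holding the block in the air a good 15 cm above the desk, clear of the stand, with its hole facing straight up ready for a rod: do not put it down or let go at the end. Leave the spare block and everything else on the desk where it is.

Things in the scene. Friction and masses are not known exactly. Their poses are not given: they have to be found in the camera images.
- block_a: Plain beech block, 72 mm long (x axis), 40 x 40 mm section, origin at its centre, lying on a long side; 65 to 115 g. One end, +x or -x, has a centred blind hole 20 mm across, 32 mm deep; the other end is solid. Which is not told and differs between the two blocks: feel or look. The one on the card is to be worked on; the other is the spare on the sheet.
- block_b: Plain beech block, 72 mm long (x axis), 40 x 40 mm section, origin at its centre, lying on a long side; 65 to 115 g. One end, +x or -x, has a centred blind hole 20 mm across, 32 mm deep; the other end is solid. Which is not told and differs between the two blocks: feel or look. Either block may be the one on the card.
- carton: Small closed white carton of blades, 105 (x) x 50 (y) x 34 mm (z), origin at the centre of its underside. It lies flat and loose, roughly centred, on top of the block (underside at 43 mm, across it at any angle). 40 to 85 g.
- card: Piece of brown card 190 x 190 x 3 mm, stuck to the desk; origin at the centre of its underside. The work block lies at its middle, on its upper face.
- sheet: Smaller piece of brown card 140 x 140 x 3 mm, stuck to the far part of the desk, with the spare block on its middle. Origin at the centre of its underside.
- stand: Trial stand, fixed to the desk: steel foot 90 mm across and 12 mm high, wooden post 22 x 22 mm up to 85 mm, and through the post a level steel dowel of 10 mm diameter along the stand's y axis, its centre 72 mm above the table, 44 mm bare on each side of the post. Origin at the centre of the foot's underside.
- dowel_left (a point): Centre of the dowel's free end face on the stand's +y side (55 mm from the post's axis, 72 mm above the table).
- dowel_right (a point): Centre of the dowel's free end face on the stand's -y side (55 mm from the post's axis, 72 mm above the table).
- pliers: Loose pliers lying flat, 155 mm long, 50 mm wide and 12 mm high, jaws to +x; origin under the pivot, handles reach 106 mm to -x. Leave alone.
- tin: Loose closed round tin, 72 mm across, 36 mm high, origin at the centre of its underside. Leave alone.
- tape: Loose roll of tape lying flat, 104 mm across, 24 mm high, origin at the centre of its underside. Leave alone.
- eraser: Loose eraser 58 x 24 x 12 mm, origin at the centre of its underside. Leave alone.
- knife: Loose craft knife lying along its x axis, 120 mm long, 11 mm thick, origin under its middle. Leave alone.
There are look-alikes about, which are no part of the job. Leave any red or yellow look-alike of the carton alone.

How it is judged:
By the outcome, as a careful person would: the job done as asked, in the order asked, and still so for the second after the job is handed in, while the arm keeps its last pose, push and grip.
It also fails if it takes over 72 s, if anything falls off the work surface, if the arm or the gripper's body presses on something with over 40 N, if the wrist force passes 120 N, or if a joint passes its speed limit or range.

ROBOT

A 6-joint arm with a two-finger parallel gripper is mounted at the origin on the work surface. World frame = base frame: x ahead of the robot, y to its left, z up, the work surface at z = 0. Lengths are in m, angles in rad, forces in N, time in s.
With the tool pointing down it reaches from about 0.275 to 0.975 m from the base axis. Payload 8.4 kg.
Tool frame: the origin (TCP) lies at the very end of the fingers, on their centre line; the grasp point (between the pads) lies 19 mm behind it; z points along the fingers, y is the line along which they close (so a half turn about z gives the same grasp; the last joint's range is limited). The gripper opens to 92 mm and grips with 3 to 60 N. Pads are 20 mm wide; open, the fingers measure 128 mm over their backs; the gripper's body (75 mm by 189 mm) begins 69 mm behind the grasp point.
Start: joints at [1.28, 0.353, 1.633, -0, 1.155, -0.002], TCP at [0.178, 0.599, 0.188] pointing down, gripper open.
Joint ranges: [-2.63, 2.63], [-0.92, 2.1], [0.06, 2.66], [-1.3, 4.44], [0, 2.69], [-3.02, 3.02]. Speed limits (rad/s): [2.22, 2.22, 2.79, 3.14, 3.14, 3.14].

INTERFACE

Orientations are given as a rotation vector (axis times angle).
In Python, from bench import arm gives the robot as it stands.
- The arm moves only by the tool carry_out, never from a script. Its argument "steps" is a list of rows, each a list of 3 entries, a list of its own where there are three numbers: the shift along the tool's x, y, z in m, then the turn, a rotation vector about the tool's x, y, z in degrees, then the closure, from -1 (fully open) to 1 (shut). A call has 1 to 10 rows; each row shifts and turns the commanded pose from where the row before left it, along the tool's axes as they then stand; what a row does not reach is not made up. A row lasts 1/10 s, in which the tool goes at most 50 mm and 8.59 degrees, less where a joint would pass 70% of its speed; a pose out of reach is approached as far as the arm can. A call is refused whole if a number of a shift passes 0.05 or a number of a turn 8.59, either way. A call with a gripper value outside its range is refused whole. The fingers move at their own pace and stop on an object; "newtons" is the grip in N (left out, the last holds). Time passes only in rows, so rows that do not move let the fingers close. It gives the time, the measured TCP pose, the force, the opening and the grip force at its end, in the units of the state.
- arm.sense(): the state, without advancing time (a new reading comes with each control period).
- arm.read_camera(name): name is "side" or "top"; returns a dict with "img" (400x640x3 uint8, red, green, blue), "camera_matrix" (3x3 intrinsics, pixels), "origin" and "attitude" of the camera in the world. Camera axes: x right, y down, z forward; pixel columns grow to the right and rows downward; lengths in m; the calibration is good to about 2 mm. A picture is of the moment at which its call begins. There is no depth.
- arm.finish_job(): hands the job in; it is judged then, once.
Trained networks look in a picture, given as the dict that the camera call returned (one of the last four; its "shot" number tells which), for a name from the list of things; names that differ only in an ending like _2 or _b are one class to them, and where a whole thing is asked for, a point or a joint stands for the part that bears it (a point fixed in the world has none). Each returns a list of dicts, best first, with "p" (0 to 1); they miss things now and then, are a little off and sometimes report something else, mostly with a low value. They report only what shows in the picture. A call takes as long as a camera call. They do not tell look-alikes from the thing itself.
- arm.recognise(target, picture): "position" ([column, row] in pixels, amid what is visible of it).
The state is a dict: "time": time; "q": joint angles; "qvel": joint speeds; "tau": joint torques, N m; "eef_pos": TCP position; "orientation": TCP orientation; "ft_force": force on the tool from outside, world axes, zero at the start; "torque": the same for the moment, N m; "width": finger opening in m; "grasp_force": force on a finger pad.
Only numpy, scipy, OpenCV 4.12 (cv2) and the standard library are available. Lean on these libraries where they do the work, as an engineer would, in place of code of your own. Each camera call takes 0.05 s, during which the arm holds its last target. There are 200 camera calls.

## Working session

There is one attempt and no reset: what is moved stays moved. The work goes in short steps, Python scripts to look and compute and a tool call to move; the robot and the scene stay as the last step left them, time stands still between calls to the robot, and variables do not carry over. Pictures are saved under pics/ and viewed, at most 10 in all, crops included, and the job is handed in when it is done.

Besides the shell and the picture viewer there is one more tool, called after "Request:" as name(argument=value, ...), one argument or row to a line, values as JSON. carry_out: Moves the arm, as the interface text tells. Its arguments: {"type":"object","properties":{"steps":{"type":"array"},"newtons":{"type":"number"}},"required":["steps"]}

```bash
mkdir -p pics; cat > h.py <<'E'
import numpy as np, cv2
from bench import arm
from scipy.spatial.transform import Rotation as R
def att(c):
    a=np.array(c["attitude"],float)
    return a if a.shape==(3,3) else R.from_rotvec(a).as_matrix()
def ray(c,px,z):
    K=np.array(c["camera_matrix"]);d=att(c)@np.linalg.inv(K)@[px[0],px[1],1];o=np.array(c["origin"])
    return o+d*(z-o[2])/d[2]
def proj(c,p):
    K=np.array(c["camera_matrix"]);q=K@(att(c).T@(np.array(p)-c["origin"]));return q[:2]/q[2]
def save(c,n,box=None,s=1):
    im=c["img"][...,::-1]
    if box: im=im[box[1]:box[3],box[0]:box[2]]
    cv2.imwrite("pics/"+n,cv2.resize(im,None,fx=s,fy=s,interpolation=cv2.INTER_CUBIC))
E
python3 - <<'E'
from h import *
s=arm.sense();print(s["eef_pos"],s["orientation"],s["width"])
for n in("top","side"):
    c=arm.read_camera(n);save(c,n+"0.png");print(n,c["origin"],c["attitude"],c["camera_matrix"][0])
    for t,z in(("carton",.06),("block_a",.02),("stand",.04),("card",.003),("sheet",.003),("dowel_left",.072),("dowel_right",.072)):
        print(t,[(round(d["p"],2),np.round(d["position"]).tolist(),ray(c,d["position"],z)[:2].round(3).tolist()) for d in arm.recognise(t,c)[:4]])
E
```

```text
[0.17785298 0.59861791 0.1875863 ] [-4.52017955e-01 -3.10871846e+00  2.09462596e-03] 0.0921675022137636
top [0.40872518 0.0117728  1.43504679] [-2.19918706  2.14422842 -0.06316592] [419.28758253   0.         318.83754687]
carton [(0.9, [266.0, 213.0], [0.466, 0.215]), (0.87, [202.0, 273.0], [0.265, 0.415]), (0.81, [256.0, 280.0], [0.25, 0.237]), (0.81, [395.0, 259.0], [0.328, -0.211])]
block_a [(0.71, [336.0, 113.0], [0.818, -0.01]), (0.58, [269.0, 202.0], [0.505, 0.211])]
stand [(0.83, [389.0, 189.0], [0.56, -0.193])]
card [(0.83, [279.0, 207.0], [0.49, 0.178]), (0.3, [336.0, 118.0], [0.807, -0.01])]
sheet [(0.88, [337.0, 116.0], [0.813, -0.013])]
dowel_left [(0.96, [384.0, 188.0], [0.559, -0.17])]
dowel_right [(0.89, [384.0, 187.0], [0.562, -0.172])]
side [ 0.21770296 -0.91355027  0.82894603] [-2.20905643  0.32647167 -0.17472001] [471.61018425   0.         312.64259798]
carton [(0.97, [284.0, 173.0], [0.481, 0.203]), (0.94, [264.0, 302.0], [0.32, -0.257]), (0.84, [202.0, 192.0], [0.242, 0.173]), (0.69, [199.0, 158.0], [0.253, 0.35])]
block_a [(0.88, [422.0, 207.0], [0.823, -0.013]), (0.78, [292.0, 183.0], [0.504, 0.199])]
stand [(0.83, [362.0, 273.0], [0.559, -0.221])]
card [(0.57, [285.0, 192.0], [0.477, 0.182])]
sheet [(0.81, [419.0, 218.0], [0.804, -0.038])]
dowel_left []
dowel_right [(0.93, [360.0, 271.0], [0.543, -0.242])]
```

View pics/top0.png

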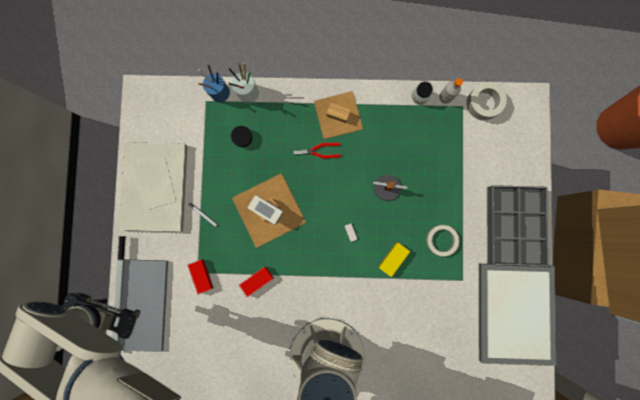

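View pics/side0.png

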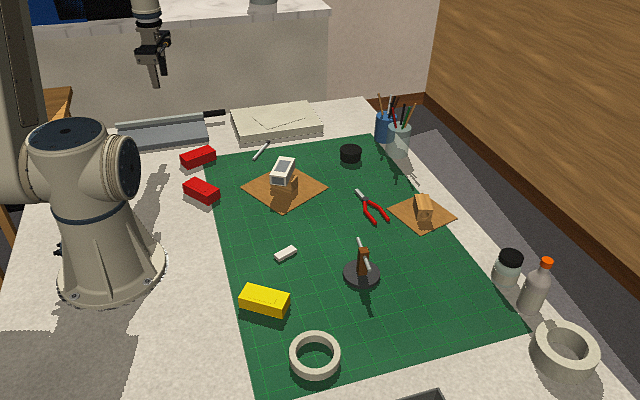

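The top view shows the white carton at (266,210) on the card. The look-alikes are red at (201,276) and (256,281), and yellow at (395,259). Only the white one lies on a block on the larger card, so it is the one meant. The stand is at (389,188) and the spare block at (338,113). I'll confirm with an enlarged crop.

```bash
python3 - <<'E'
from h import *
c=arm.read_camera("top");d=arm.read_camera("side")
def crop(c,b,s): return cv2.resize(c["img"][b[1]:b[3],b[0]:b[2],::-1],s,interpolation=cv2.INTER_CUBIC)
a=np.vstack([np.hstack([crop(c,(230,170,310,250),(400,300)) if 0 else crop(c,(230,180,310,240),(400,300)),crop(d,(240,145,320,205),(400,300))]),
 np.hstack([crop(c,(350,160,430,220),(400,300)),crop(d,(320,230,400,290),(400,300))])])
cv2.imwrite("pics/crop1.png",a)
# colour segmentation in top
im=c["img"].astype(int);hsv=cv2.cvtColor(c["img"],cv2.COLOR_RGB2HSV)
m=np.zeros(im.shape[:2],np.uint8);m[180:240,235:305]=((hsv[...,1]<60)&(hsv[...,2]>120))[180:240,235:305]
m=cv2.morphologyEx(m,cv2.MORPH_CLOSE,np.ones((5,5)))
ct=max(cv2.findContours(m,0,2)[0],key=cv2.contourArea);r=cv2.minAreaRect(ct);print(r)
b=cv2.boxPoints(r);P=np.array([ray(c,p,.077)[:2] for p in b]);print(P.round(3),P.mean(0),[np.linalg.norm(P[i]-P[i-1]).round(3) for i in range(4)],[np.degrees(np.arctan2(*(P[i]-P[i-1])[::-1])).round(1) for i in range(4)])
E
```

```text
((264.7944030761719, 209.291015625), (32.187686920166016, 15.97533130645752), 31.429563522338867)
[[0.482 0.274]
 [0.527 0.248]
 [0.475 0.157]
 [0.43  0.182]] [0.4782561 0.2153313] [np.float64(0.105), np.float64(0.052), np.float64(0.106), np.float64(0.052)] [np.float64(60.3), np.float64(-29.4), np.float64(-119.8), np.float64(150.3)]
```

View pics/crop1.png

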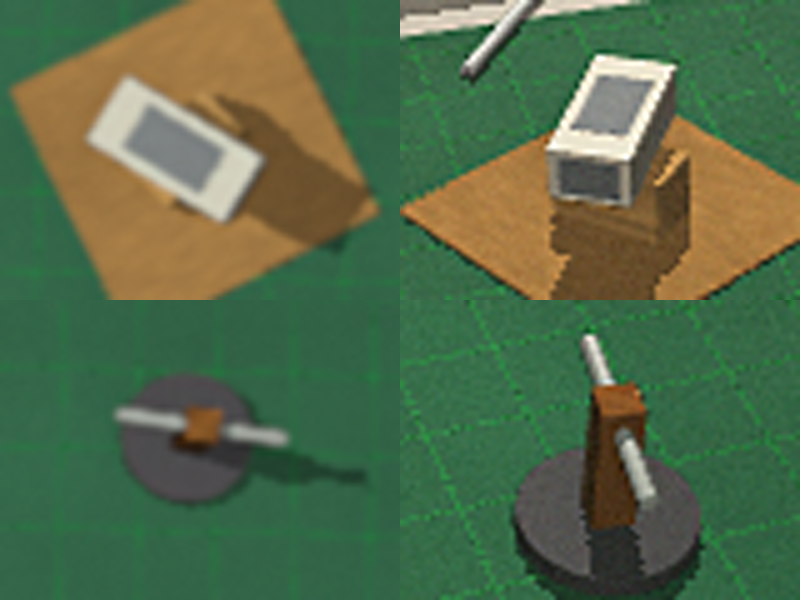

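The crop confirms it: a white carton with a grey label on the block, on the large card, with its centre at (0.478, 0.215) and its long axis at 60°. The measured size of 105 x 52 mm matches. The dowel runs from about (374,183) to (407,187) in the top view. I'll move over the carton now.

Request:
carry_out(
  steps=[
    [[-0.0397, -0.0283, 0.004], [0, 0, 0], -1],
    [[-0.0397, -0.0283, 0.004], [0, 0, 0], -1],
    [[-0.0397, -0.0283, 0.004], [0, 0, 0], -1],
    [[-0.0397, -0.0283, 0.004], [0, 0, 0], -1],
    [[-0.0397, -0.0283, 0.004], [0, 0, 0], -1],
    [[-0.0397, -0.0283, 0.004], [0, 0, 0], -1],
    [[-0.0397, -0.0283, 0.004], [0, 0, 0], -1],
    [[-0.0397, -0.0283, 0.004], [0, 0, 0], -1],
    [[-0.0397, -0.0283, 0.004], [0, 0, 0], -1],
    [[-0.0397, -0.0283, 0.004], [0, 0, 0], -1],
  ],
)

```text
time: 1.9
eef_pos: [0.4791, 0.2131, 0.1485]
orientation: [0.452, 3.108, 0.001]
ft_force: [-0.7, 1.1, 0.0]
width: 0.0917
grasp_force: 0.0
```

Request:
carry_out(
  steps=[
    [[0, 0, 0], [0, 0, 8.5], -1],
    [[0, 0, 0], [0, 0, 8.5], -1],
    [[0, 0, 0], [0, 0, 8.5], -1],
    [[0, 0, 0], [0, 0, 8.5], -1],
    [[0, 0, 0], [0, 0, 8.5], -1],
    [[0, 0, 0], [0, 0, 8.5], -1],
    [[0, 0, 0], [0, 0, 8.5], -1],
    [[0, 0, 0], [0, 0, 8.5], -1],
    [[0, 0, 0], [0, 0, 8.5], -1],
    [[0, 0, 0], [0, 0, 8.5], -1],
  ],
)

```text
time: 2.9
eef_pos: [0.478, 0.2148, 0.1484]
orientation: [2.44, 1.979, 0.0]
ft_force: [0.3, 0.1, 0.7]
width: 0.0918
grasp_force: 0.0
```

```bash
cat >> h.py <<'E'
def pose():
    s=arm.sense();return np.array(s["eef_pos"]),R.from_rotvec(s["orientation"]),s
def go(pos,rot=None):
    """tool-frame shift and turn (deg) from measured pose to target"""
    p,r,s=pose();rot=rot or r
    print("t",round(s["time"],2),"at",p.round(4),"w",round(s["width"],4),"f",np.round(s["ft_force"],1),"q",np.round(s["q"],2))
    print(" shift",(r.inv().apply(np.array(pos)-p)).round(4),"turn",np.degrees((r.inv()*rot).as_rotvec()).round(2))
def down(yaw_y):
    "tool down, y axis at yaw (deg)"
    a=np.radians(yaw_y);y=np.array([np.cos(a),np.sin(a),0]);z=np.array([0,0,-1.]);return R.from_matrix(np.c_[np.cross(y,z),y,z])
E
python3 - <<'E'
from h import *
go((.478,.215,.051),down(-29.7))
c=arm.read_camera("top")
for p in((373.8,182.6),(407.2,187.4)): print(ray(c,p,.072))
for p in((279,206),(262,246),(304,220)): print("card",ray(c,p,.003))
print(proj(c,(.36,.06,0)))
E
```

```text
t 2.9 at [0.478  0.2148 0.1484] w 0.0918 f [0.3 0.1 0.7] q [0.42 0.24 1.89 0.   1.01 0.63]
 shift [ 0.0002 -0.0001  0.0974] turn [ 1.00e-02 -1.00e-02  1.78e+01]
[ 0.57451222 -0.13742956  0.072     ]
[ 0.56136911 -0.24613544  0.072     ]
card [0.4944699  0.17792227 0.003     ]
card [0.356623   0.23134311 0.003     ]
card [0.44871391 0.09078069 0.003     ]
[312.3264073 246.3236716]
```

Request:
carry_out(
  steps=[
    [[0, 0, 0.02], [0, 0, 6], -1],
    [[0, 0, 0.02], [0, 0, 6], -1],
    [[0, 0, 0.02], [0, 0, 5.8], -1],
    [[0, 0, 0.02], [0, 0, 0], -1],
    [[0, 0, 0.017], [0, 0, 0], -1],
    [[0, 0, 0], [0, 0, 0], -1],
    [[0, 0, 0], [0, 0, 0], 1],
    [[0, 0, 0], [0, 0, 0], 1],
    [[0, 0, 0], [0, 0, 0], 1],
    [[0, 0, 0], [0, 0, 0], 1],
  ],
  newtons=12,
)

```text
time: 3.95
eef_pos: [0.4785, 0.215, 0.052]
orientation: [2.711, 1.587, 0.002]
ft_force: [-0.3, 0.2, 0.9]
width: 0.0618
grasp_force: 0.0
```

Request:
carry_out(
  steps=[
    [[0, 0, 0], [0, 0, 0], 1],
    [[0, 0, 0], [0, 0, 0], 1],
    [[0, 0, 0], [0, 0, 0], 1],
  ],
)

```text
time: 4.25
eef_pos: [0.478, 0.2148, 0.0514]
orientation: [2.712, 1.586, 0.0]
ft_force: [-0.4, -0.8, 0.9]
width: 0.0382
grasp_force: 0.0
```

```bash
python3 - <<'E'
from h import *
c=arm.read_camera("top");d=arm.read_camera("side")
def crop(c,b,s): return cv2.resize(c["img"][b[1]:b[3],b[0]:b[2],::-1],s,interpolation=cv2.INTER_CUBIC)
cv2.imwrite("pics/crop2.png",np.hstack([crop(c,(230,160,310,240),(400,400)),crop(d,(240,105,340,205),(400,400))]))
s=arm.sense();print(s["width"],s["grasp_force"],s["ft_force"])
E
```

```text
0.03014275362928198 0.0 [-0.08555341  0.06170415  0.18584784]
```

View pics/crop2.png

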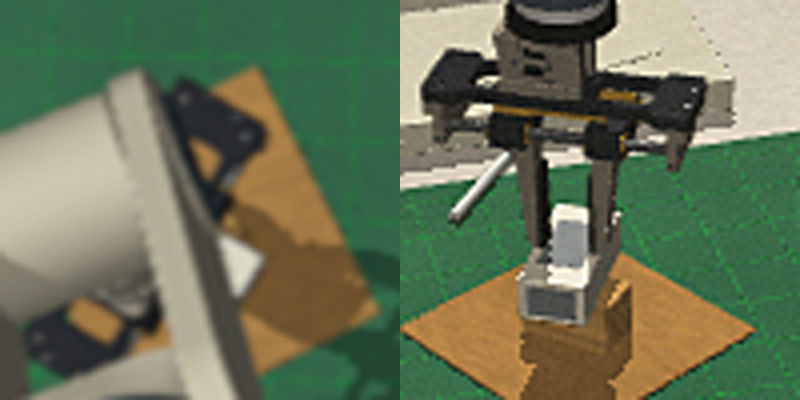

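Something is off: the opening has gone below 50 mm with no grip force, and the fingers seem to sit over the carton's top. I'll check by projecting the measured TCP into the side picture.

```bash
python3 - <<'E'
from h import *
p,r,s=pose();d=arm.read_camera("side");im=d["img"][...,::-1].copy()
b=(255,110,335,190);k=7
im=cv2.resize(im[b[1]:b[3],b[0]:b[2]],None,fx=k,fy=k,interpolation=cv2.INTER_CUBIC)
def pt(P,col): q=(proj(d,P)-[b[0],b[1]])*k+k/2; cv2.circle(im,tuple(int(v) for v in q),4,col,-1)
pt(p,(0,0,255))
for sg in(-1,1): pt(p+r.apply([0,sg*s["width"]/2,0]),(255,0,0)); pt(p+r.apply([0,sg*s["width"]/2,-.04]),(255,255,0))
u=np.array([np.cos(np.radians(60.3)),np.sin(np.radians(60.3)),0]);v=np.array([u[1],-u[0],0])
for z in(.043,.077):
  for a in(-1,1):
    for e in(-1,1): pt(np.array([.478,.215,z])+a*.0525*u+e*.025*v,(0,255,0) if z>.05 else (255,0,255))
cv2.imwrite("pics/proj.png",im);print(p,s["width"],s["grasp_force"],s["ft_force"])
E
```

```text
[0.47795783 0.21476181 0.05128997] 0.03014275362928198 0.0 [-0.08555341  0.06170415  0.18584784]
```

View pics/proj.png

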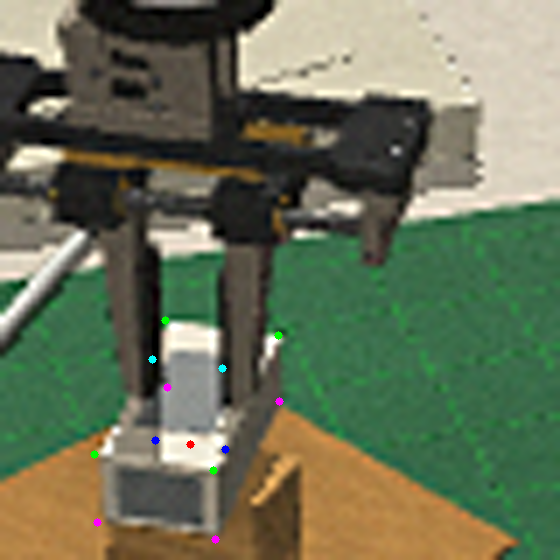

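Request:
carry_out(
  steps=[
    [[0, 0, 0], [0, 0, 0], -1],
    [[0, 0, 0], [0, 0, 0], -1],
    [[0, 0, 0], [0, 0, 0], -1],
    [[0, 0, 0], [0, 0, 0], -1],
    [[0, 0, 0], [0, 0, 0], -1],
    [[0, 0, 0], [0, 0, 0], -1],
    [[0, 0, 0], [0, 0, 0], -1],
    [[0, 0, 0], [0, 0, 0], -1],
    [[0, 0, -0.03], [0, 0, 0], -1],
    [[0, 0, -0.03], [0, 0, 0], -1],
  ],
)

```text
time: 5.4
eef_pos: [0.4771, 0.2144, 0.1113]
orientation: [-2.711, -1.586, 0.004]
ft_force: [0.2, 0.4, -0.6]
width: 0.0918
grasp_force: 0.0
```

```bash
python3 - <<'E'
from h import *
d=arm.read_camera("side");p,r,s=pose();im=d["img"][...,::-1].copy()
b=(255,110,335,190);k=7
im=cv2.resize(im[b[1]:b[3],b[0]:b[2]],None,fx=k,fy=k,interpolation=cv2.INTER_CUBIC)
def pt(P,col): q=(proj(d,P)-[b[0],b[1]])*k+k/2; cv2.circle(im,tuple(int(v) for v in q),3,col,-1)
pt(p,(0,0,255))
for sg in(-1,1): 
  for a in (-.01,.01): pt(p+r.apply([a,sg*s["width"]/2,0]),(255,0,0)); pt(p+r.apply([a,sg*s["width"]/2,-.04]),(255,255,0))
u=np.array([np.cos(np.radians(60.3)),np.sin(np.radians(60.3)),0]);v=np.array([u[1],-u[0],0])
for z in(.043,.077):
  for a in(-1,1):
    for e in(-1,1): pt(np.array([.478,.215,z])+a*.0525*u+e*.025*v,(0,255,0) if z>.05 else (255,0,255))
cv2.imwrite("pics/proj2.png",im);print(p,s["width"],s["grasp_force"],s["ft_force"])
E
```

```text
[0.48014256 0.2157668  0.11633742] 0.09205013901934976 0.0 [1.83527992 0.15836899 3.62542418]
```

View pics/proj2.png

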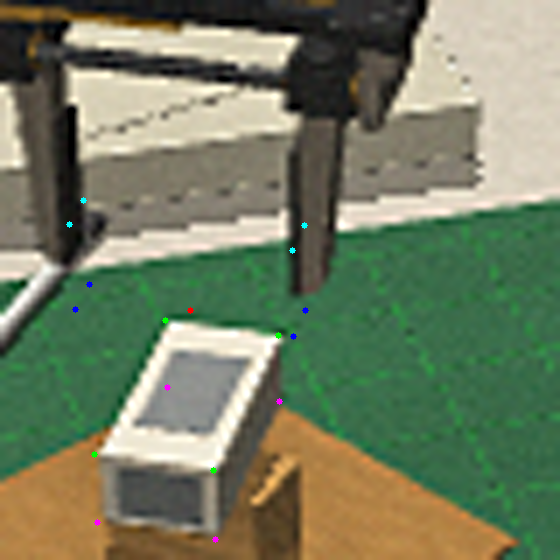

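The picture shows the fingertips ending at about (300,290), some 50 px above where the reported TCP projects (blue dots). The carton's own corners project correctly. So the real fingertips sit about 25 mm behind the reported TCP, and the first closing happened just above the carton's top without touching it. I'll go lower, carefully, watching the force.

Request:
carry_out(
  steps=[
    [[0, 0, 0.02], [0, 0, 0], -1],
    [[0, 0, 0.025], [0, 0, 0], -1],
    [[0, 0, 0.012], [0, 0, 0], -1],
    [[0, 0, 0.006], [0, 0, 0], -1],
    [[0, 0, 0.003], [0, 0, 0], -1],
    [[0, 0, 0.003], [0, 0, 0], -1],
    [[0, 0, 0], [0, 0, 0], -1],
  ],
)

```text
time: 6.15
eef_pos: [0.4782, 0.2149, 0.0425]
orientation: [2.712, 1.586, 0.001]
ft_force: [-0.2, -0.1, -0.3]
width: 0.0921
grasp_force: 0.0
```

Request:
carry_out(
  steps=[
    [[0, 0, 0.004], [0, 0, 0], -1],
    [[0, 0, 0.003], [0, 0, 0], -1],
    [[0, 0, 0.0], [0, 0, 0], -1],
    [[0, 0, 0.0], [0, 0, 0], -1],
  ],
)

```text
time: 6.55
eef_pos: [0.4779, 0.2147, 0.0352]
orientation: [-2.712, -1.586, 0.0]
ft_force: [-0.2, -0.4, 0.0]
width: 0.0913
grasp_force: 0.0
```

```bash
python3 - <<'E'
from h import *
d=arm.read_camera("side");c=arm.read_camera("top");p,r,s=pose()
a=cv2.resize(d["img"][110:190,255:335,::-1],(500,500),interpolation=cv2.INTER_CUBIC)
cv2.imwrite("pics/p3.png",a);print(p,s["width"],s["grasp_force"],s["ft_force"])
E
```

```text
[0.47803725 0.21480459 0.03537585] 0.0920186416910905 0.0 [ 0.04234594 -0.092228    0.55271102]
```

View pics/p3.png

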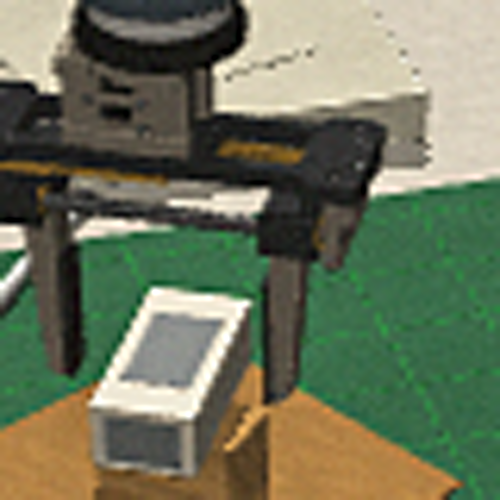

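The fingers now straddle the carton, with the right tip at about (280,400) in the crop, below the carton's top edge. I'll go 6 mm lower and close.

Request:
carry_out(
  steps=[
    [[0, 0, 0.003], [0, 0, 0], -1],
    [[0, 0, 0.003], [0, 0, 0], -1],
    [[0, 0, 0], [0, 0, 0], 1],
    [[0, 0, 0], [0, 0, 0], 1],
    [[0, 0, 0], [0, 0, 0], 1],
    [[0, 0, 0], [0, 0, 0], 1],
    [[0, 0, 0], [0, 0, 0], 1],
    [[0, 0, 0], [0, 0, 0], 1],
    [[0, 0, 0], [0, 0, 0], 1],
    [[0, 0, 0], [0, 0, 0], 1],
  ],
  newtons=12,
)

```text
time: 7.65
eef_pos: [0.478, 0.2148, 0.0293]
orientation: [2.712, 1.586, 0.0]
ft_force: [0.5, -0.5, 1.0]
width: 0.0497
grasp_force: 12.0
```

Request:
carry_out(
  steps=[
    [[0, 0, -0.01], [0, 0, 0], 1],
    [[0, 0, -0.03], [0, 0, 0], 1],
    [[0, 0, -0.03], [0, 0, 0], 1],
    [[-0.033, -0.0045, 0], [0, 0, 0], 1],
    [[-0.033, -0.0045, 0], [0, 0, 0], 1],
    [[-0.033, -0.0045, 0], [0, 0, 0], 1],
    [[-0.033, -0.0045, 0], [0, 0, 0], 1],
    [[-0.033, -0.0045, 0], [0, 0, 0], 1],
    [[-0.028, -0.0045, 0], [0, 0, 0], 1],
    [[0, 0, 0], [0, 0, 0], 1],
  ],
)

```text
time: 8.65
eef_pos: [0.357, 0.0579, 0.0994]
orientation: [-2.713, -1.584, 0.003]
ft_force: [0.8, 0.3, -0.1]
width: 0.0498
grasp_force: 12.0
```

Request:
carry_out(
  steps=[
    [[0, 0, 0.03], [0, 0, 0], 1],
    [[0, 0, 0.03], [0, 0, 0], 1],
    [[0, 0, 0.03], [0, 0, 0], 1],
    [[0, 0, 0.014], [0, 0, 0], 1],
    [[0, 0, 0.004], [0, 0, 0], 1],
    [[0, 0, 0.002], [0, 0, 0], 1],
    [[0, 0, 0.001], [0, 0, 0], 1],
    [[0, 0, 0.001], [0, 0, 0], 1],
    [[0, 0, 0], [0, 0, 0], 1],
  ],
)

```text
time: 9.55
eef_pos: [0.3605, 0.0599, -0.0122]
orientation: [2.711, 1.586, 0.002]
ft_force: [0.2, -0.5, -0.3]
width: 0.0499
grasp_force: 12.0
```

```bash
python3 - <<'E'
from h import *
p,r,s=pose();print(p,s["width"],s["grasp_force"],np.round(s["ft_force"],2))
d=arm.read_camera("side")
cv2.imwrite("pics/p4.png",cv2.resize(d["img"][120:320,200:400,::-1],(600,600),interpolation=cv2.INTER_CUBIC))
E
```

```text
[ 0.36045658  0.05989333 -0.01217333] 0.04990171553989345 11.99462279677391 [ 0.22 -0.5  -0.34]
```

View pics/p4.png

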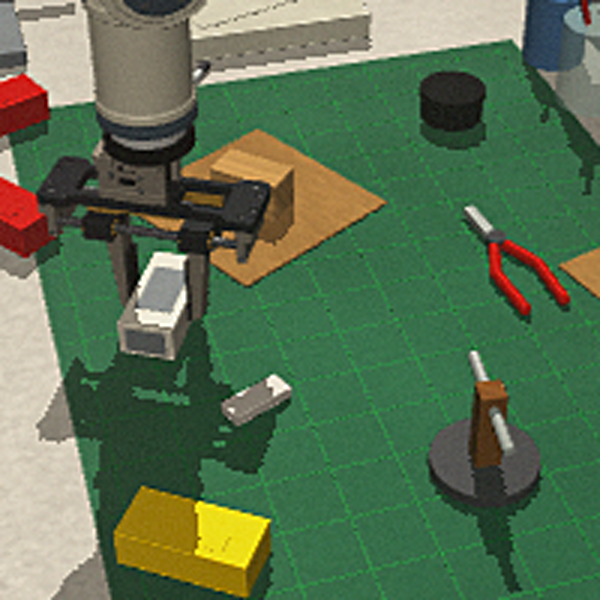

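The carton hangs just over the mat at about (155,310) in the crop, clear of the card and the eraser. The uncovered block is at about (255,190). I'll lower until contact, then release.

Request:
carry_out(
  steps=[
    [[0, 0, 0.001], [0, 0, 0], 1],
    [[0, 0, 0.001], [0, 0, 0], 1],
    [[0, 0, 0.0005], [0, 0, 0], 1],
    [[0, 0, 0], [0, 0, 0], 1],
  ],
)

```text
time: 10.0
eef_pos: [0.3603, 0.0599, -0.0147]
orientation: [2.712, 1.586, 0.001]
ft_force: [-2.4, 0.3, 12.1]
width: 0.05
grasp_force: 12.0
```

Request:
carry_out(
  steps=[
    [[0, 0, -0.001], [0, 0, 0], 1],
    [[0, 0, 0], [0, 0, 0], 0.2],
    [[0, 0, 0], [0, 0, 0], -0.5],
    [[0, 0, 0], [0, 0, 0], -1],
    [[0, 0, -0.02], [0, 0, 0], -1],
    [[0, 0, -0.04], [0, 0, 0], -1],
    [[0, 0, -0.04], [0, 0, 0], -1],
    [[0, 0, -0.04], [0, 0, 0], -1],
    [[0, 0, 0], [0, 0, 0], -1],
  ],
)

```text
time: 10.9
eef_pos: [0.3631, 0.0603, 0.1301]
orientation: [2.709, 1.585, 0.012]
ft_force: [-0.4, 0.3, -1.2]
width: 0.0918
grasp_force: 0.0
```

```bash
python3 - <<'E'
from h import *
p,r,s=pose();print(p,s["width"])
c=arm.read_camera("top");d=arm.read_camera("side")
for n,k,z in(("top",c,.043),("side",d,.023)): print(n,[(round(t["p"],2),np.round(t["position"],1).tolist(),ray(k,t["position"],z)[:2].round(4).tolist()) for t in arm.recognise("block_a",k)[:3]])
for n,k,z in(("top",c,.03),("side",d,.02)): print("carton",[(np.round(t["position"]).tolist(),ray(k,t["position"],z)[:2].round(3).tolist()) for t in arm.recognise("carton",k)[:4]])
A=cv2.resize(c["img"][175:250,230:310,::-1],(400,375),interpolation=cv2.INTER_CUBIC)
B=cv2.resize(d["img"][150:225,255:335,::-1],(400,375),interpolation=cv2.INTER_CUBIC)
cv2.imwrite("pics/p5.png",np.hstack([A,B]))
E
```

```text
[0.36310126 0.06031676 0.13005111] 0.09179687693472259
top [(0.68, [386.9, 187.6], [0.5623, -0.1844]), (0.61, [334.2, 112.6], [0.8132, -0.0032]), (0.56, [267.4, 205.9], [0.4914, 0.212])]
side [(0.85, [286.7, 181.4], [0.4908, 0.2084]), (0.79, [421.2, 206.6], [0.8194, -0.015])]
carton [([394.0, 258.0], [0.331, -0.213]), ([201.0, 275.0], [0.255, 0.428])]
carton [([199.0, 190.0], [0.237, 0.241]), ([196.0, 160.0], [0.246, 0.41]), ([255.0, 224.0], [0.36, 0.044]), ([265.0, 302.0], [0.328, -0.224])]
```

View pics/p5.png

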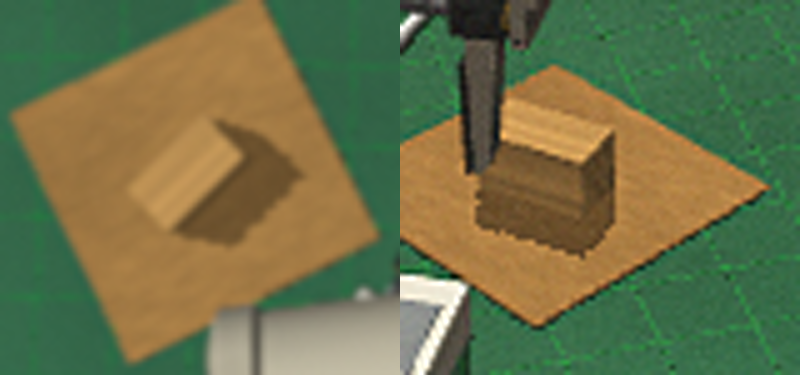

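Top crop: the block's upper face has corners near (130,187), (210,120), (243,155) and (175,230). In the side crop its far-right end face is at about (598,190), in shadow. I'll compute the pose and check that face's pixel values for a hole.

```bash
python3 - <<'E'
from h import *
c=arm.read_camera("top");d=arm.read_camera("side")
P=np.array([ray(c,(230+x/5-.4,175+y/5-.4),.043)[:2] for x,y in((130,187),(210,120),(243,155),(175,230))])
print(P.round(4),P.mean(0),[(np.linalg.norm(P[(i+1)%4]-P[i]).round(4),np.degrees(np.arctan2(*(P[(i+1)%4]-P[i])[::-1])).round(1)) for i in range(4)])
g=d["img"].mean(2).astype(int);print(g[172:204,284:302])
ctr=P.mean(0)
for a in(42,):
    pass
u=np.degrees(np.arctan2(*(P[1]+P[2]-P[0]-P[3])[::-1]));print("axis",u)
U=np.array([np.cos(np.radians(u)),np.sin(np.radians(u))])
for s in(-1,1): print("end",s,(ctr+s*.036*U).round(3),[proj(d,[*(ctr+s*.036*U),z]).round(1) for z in(.003,.013,.023,.033,.043)])
m=np.zeros(g.shape,np.uint8)
# bright top segmentation
h=cv2.cvtColor(c["img"],cv2.COLOR_RGB2HSV)[...,2];print(h[196:224:1,254:282])
go((*ctr,.1),down(u-90));go((*ctr,.1),down(u+90))
E
```

```text
[[0.4701 0.2507]
 [0.5162 0.1989]
 [0.4933 0.176 ]
 [0.4423 0.2196]] [0.48047808 0.2113009 ] [(np.float64(0.0694), np.float64(-48.4)), (np.float64(0.0323), np.float64(-135.0)), (np.float64(0.0672), np.float64(139.5)), (np.float64(0.0417), np.float64(48.2))]
[[153 146 148 123 107 114 108 114 117 122 122 117 122 118 124 132 134 138]
 [150 146 147 150 155 145 125 119 114 118 112 119 117 118 124 127 128 132]
 [147 143 146 148 147 149 149 152 141 125 126 117 115 115 120 124 123 124]
 [145 139 140 142 143 145 146 144 145 146 147 140 148 138 118 122 113 122]
 [153 150 147 141 138 140 141 143 146 144 144 146 152  98 116 120 123 124]
 [157 159 160 158 149 147 145 140 138 141 145 157  86  63 124 124 118 124]
 [142 144 145 155 155 162 155 151 148 155 153  87  51  64 124 125 124 124]
 [161 157 145 147 145 145 153 157 163 168 119  58  45  64 120 122 119 120]
 [129 161 160 160 159 150 147 145 158 107  61  56  52  65 124 121 120 126]
 [ 68  67  86 128 134 159 161 169 117  59  61  69  62  64 123 124 118 122]
 [ 75  80  72  67  68  85 110 108  66  50  55  71  59  70 120 122 124 123]
 [ 83  79  81  83
[... 4738 characters left out ...]
  107 108 110 112 113 112 113 128 150 162]
 [160 160 160 161 161 161 160 160 163 158 140 126 115 109 109 109 108 108
  108 109 111 111 112 110 118 145 165 170]
 [161 161 160 161 162 163 165 164 163 162 160 157 141 127 123 125 125 118
  111 112 113 112 111 112 126 154 166 168]
 [160 159 159 162 165 167 169 167 165 164 166 166 162 157 157 159 159 144
  132 132 130 120 122 132 150 165 169 168]]
t 11.3 at [0.3589 0.0596 0.1247] w 0.0917 f [-0.2 -0.1 -0.2] q [0.16 0.02 2.22 0.   0.91 0.67]
 shift [0.1918 0.0317 0.0243] turn [  0.     0.17 105.16]
t 11.3 at [0.3589 0.0596 0.1247] w 0.0917 f [-0.2 -0.1 -0.2] q [0.16 0.02 2.22 0.   0.91 0.67]
 shift [0.1918 0.0317 0.0243] turn [ -0.16   0.   -74.84]
```

```bash
python3 - <<'E'
from h import *
c=arm.read_camera("top");h=cv2.cvtColor(c["img"],cv2.COLOR_RGB2HSV)[...,2]
m=np.zeros(h.shape,np.uint8);m[192:230,250:290]=h[192:230,250:290]>172
m=cv2.morphologyEx(m,cv2.MORPH_OPEN,np.ones((5,5)))
ct=max(cv2.findContours(m,0,2)[0],key=cv2.contourArea);r=cv2.minAreaRect(ct);b=cv2.boxPoints(r)
P=np.array([ray(c,p,.043)[:2] for p in b]);D=[P[(i+1)%4]-P[i] for i in range(4)]
print(r,P.mean(0).round(4),[(np.linalg.norm(x).round(4),np.degrees(np.arctan2(x[1],x[0])).round(1)) for x in D])
E
```

```text
((266.0000305175781, 209.00003051757812), (11.31370735168457, 19.798988342285156), 45.0) [0.481  0.2163] [(np.float64(0.0658), np.float64(-43.3)), (np.float64(0.038), np.float64(-133.3)), (np.float64(0.0657), np.float64(136.7)), (np.float64(0.038), np.float64(46.9))]
```

```bash
python3 - <<'E'
from h import *
go((.481,.214,.1),down(46.7))
E
```

```text
t 11.35 at [0.3592 0.0597 0.1249] w 0.0921 f [ 0.4 -0.1 -0.9] q [ 0.16  0.02  2.21 -0.    0.91  0.67]
 shift [0.1943 0.0306 0.0246] turn [ -0.13   0.   -76.04]
```

Request:
carry_out(
  steps=[
    [[0.0389, 0.0061, 0], [0, 0, 0], -1],
    [[0.0389, 0.0061, 0], [0, 0, 0], -1],
    [[0.0389, 0.0061, 0], [0, 0, 0], -1],
    [[0.0389, 0.0061, 0], [0, 0, 0], -1],
    [[0.0387, 0.0062, 0], [0, 0, 0], -1],
    [[0, 0, 0], [0, 0, -8.5], -1],
    [[0, 0, 0], [0, 0, -8.5], -1],
    [[0, 0, 0], [0, 0, -8.5], -1],
    [[0, 0, 0], [0, 0, -8.5], -1],
    [[0, 0, 0], [0, 0, -8.5], -1],
  ],
)

```text
time: 12.35
eef_pos: [0.4814, 0.214, 0.1249]
orientation: [-1.944, -2.467, 0.002]
ft_force: [0.2, -0.7, -0.0]
width: 0.0915
grasp_force: 0.0
```

Request:
carry_out(
  steps=[
    [[0, 0, 0], [0, 0, -8.5], -1],
    [[0, 0, 0], [0, 0, -8.5], -1],
    [[0, 0, 0], [0, 0, -8.5], -1],
    [[0, 0, 0], [0, 0, -8], -1],
    [[0, 0, 0.02], [0, 0, 0], -1],
    [[0, 0, 0.03], [0, 0, 0], -1],
    [[0, 0, 0.02], [0, 0, 0], -1],
    [[0, 0, 0], [0, 0, 0], -1],
  ],
)

```text
time: 13.15
eef_pos: [0.4794, 0.2131, 0.0528]
orientation: [-1.159, -2.916, 0.007]
ft_force: [-0.2, 1.1, 0.5]
width: 0.0921
grasp_force: 0.0
```

```bash
python3 - <<'E'
from h import *
go((.481,.214,-.013),down(46.7))
E
```

```text
t 13.15 at [0.4794 0.2131 0.0528] w 0.0921 f [-0.2  1.1  0.5] q [ 0.42  0.38  1.95 -0.    0.81 -0.4 ]
 shift [-0.0007  0.0021  0.0658] turn [-0.31 -0.13 -0.04]
```

Request:
carry_out(
  steps=[
    [[0, 0, 0.025], [0, 0, 0], -1],
    [[0, 0, 0.025], [0, 0, 0], -1],
    [[0, 0, 0.01], [0, 0, 0], -1],
    [[0, 0, 0.004], [0, 0, 0], -1],
    [[0, 0, 0.002], [0, 0, 0], -1],
    [[0, 0, 0], [0, 0, 0], -1],
  ],
)

```text
time: 13.75
eef_pos: [0.4824, 0.2144, -0.0095]
orientation: [1.16, 2.919, 0.001]
ft_force: [0.2, -0.4, 0.7]
width: 0.092
grasp_force: 0.0
```

Request:
carry_out(
  steps=[
    [[0, 0, 0], [0, 0, 0], 1],
    [[0, 0, 0], [0, 0, 0], 1],
    [[0, 0, 0], [0, 0, 0], 1],
    [[0, 0, 0], [0, 0, 0], 1],
    [[0, 0, 0], [0, 0, 0], 1],
    [[0, 0, 0], [0, 0, 0], 1],
    [[0, 0, 0], [0, 0, 0], 1],
    [[0, 0, 0], [0, 0, 0], 1],
    [[0, 0, 0], [0, 0, 0], 1],
  ],
  newtons=30,
)

```text
time: 14.65
eef_pos: [0.4817, 0.2141, -0.0102]
orientation: [-1.16, -2.919, 0.0]
ft_force: [-0.1, -0.2, 0.4]
width: 0.0393
grasp_force: 30.0
```

Request:
carry_out(
  steps=[
    [[0, 0, -0.01], [0, 0, 0], 1],
    [[0, 0, -0.03], [0, 0, 0], 1],
    [[0, 0, -0.04], [0, 0, 0], 1],
    [[0, 0, -0.04], [0, 0, 0], 1],
    [[0, 0, 0], [0, 0, 7.7], 1],
    [[0, 0, 0], [0, 0, 7.7], 1],
    [[0, 0, 0], [0, 0, 7.7], 1],
    [[0, 0, 0], [0, 0, 7.7], 1],
    [[0, 0, 0], [0, 0, 7.7], 1],
    [[0, 0, 0], [0, 0, 7.7], 1],
  ],
)

```text
time: 15.65
eef_pos: [0.4817, 0.2141, 0.1104]
orientation: [2.219, 2.224, 0.001]
ft_force: [-0.1, 0.5, -0.9]
width: 0.0396
grasp_force: 30.0
```

Request:
carry_out(
  steps=[
    [[0, 0, 0], [0, 0, 7.4], 1],
    [[0, 0, 0], [0, 0, 0], 1],
  ],
)

```text
time: 15.85
eef_pos: [0.4817, 0.2141, 0.1104]
orientation: [2.354, 2.08, 0.001]
ft_force: [-0.3, 0.1, -0.9]
width: 0.0397
grasp_force: 30.0
```

```bash
python3 - <<'E'
from h import *
go((.5823,-.0729,.11),down(-6.9));print(arm.sense()["grasp_force"])
E
```

```text
t 15.85 at [0.4817 0.2141 0.1104] w 0.0397 f [-0.3  0.1 -0.9] q [0.42 0.29 1.91 0.   0.93 0.54]
 shift [-0.2725  0.1351  0.0004] turn [ 0.02 -0.01 -0.16]
30.001095682382584
```

Request:
carry_out(
  steps=[
    [[-0.039, 0.0193, 0], [0, 0, 0], 1],
    [[-0.039, 0.0193, 0], [0, 0, 0], 1],
    [[-0.039, 0.0193, 0], [0, 0, 0], 1],
    [[-0.039, 0.0193, 0], [0, 0, 0], 1],
    [[-0.039, 0.0193, 0], [0, 0, 0], 1],
    [[-0.039, 0.0193, 0], [0, 0, 0], 1],
    [[-0.0385, 0.0193, 0], [0, 0, -0.2], 1],
    [[0, 0, 0.03], [0, 0, 0], 1],
    [[0, 0, 0.0416], [0, 0, 0], 1],
    [[0, 0, 0], [0, 0, 0], 1],
  ],
)

```text
time: 16.85
eef_pos: [0.5789, -0.0727, 0.0341]
orientation: [-2.341, -2.086, 0.008]
ft_force: [0.2, -0.5, -0.7]
width: 0.0396
grasp_force: 30.0
```

```bash
python3 - <<'E'
from h import *
d=arm.read_camera("side");c=arm.read_camera("top")
go((.5823,-.0729,.0388),down(-6.9))
A=cv2.resize(c["img"][150:225,340:420,::-1],(400,375),interpolation=cv2.INTER_CUBIC)
B=cv2.resize(d["img"][210:300,320:416,::-1],(400,375),interpolation=cv2.INTER_CUBIC)
cv2.imwrite("pics/p6.png",np.hstack([A,B]))
# refine dowel from both views
for n,k in(("top",c),("side",d)):
  for t in("dowel_left","dowel_right"): print(n,t,[(round(x["p"],2),np.round(x["position"],1).tolist(),ray(k,x["position"],.072)[:2].round(4).tolist()) for x in arm.recognise(t,k)[:3]], proj(k,(.5745,-.1374,.072) if t[6]=='l' else (.5614,-.2461,.072)).round(1))
E
```

```text
t 16.95 at [ 0.5824 -0.0725  0.0384] w 0.0398 f [-0.2 -0.1  0.1] q [-0.13  0.48  1.83  0.    0.84 -0.01]
 shift [-0.0004 -0.     -0.0004] turn [-0.1  -0.    0.28]
top dowel_left [(0.77, [394.5, 189.8], [0.5525, -0.205])] [373.8 182.6]
top dowel_right [(0.79, [396.1, 188.9], [0.5556, -0.2102])] [407.2 187.4]
side dowel_left [(0.59, [360.1, 269.3], [0.5449, -0.2365])] [356.3 238.3]
side dowel_right [(0.63, [359.2, 267.5], [0.5451, -0.2307])] [368.6 270.8]
```

View pics/p6.png

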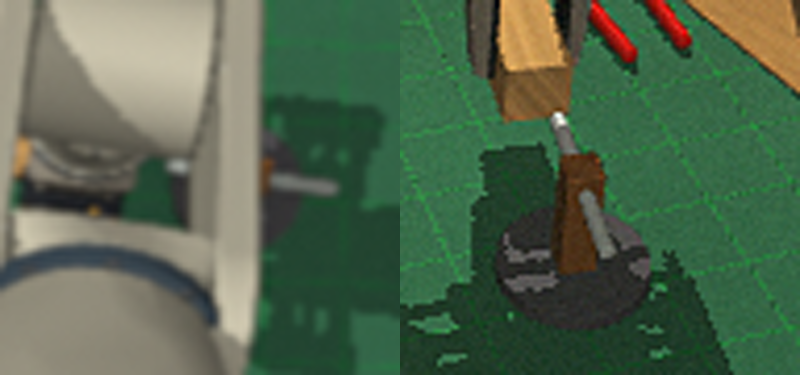

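The side crop shows the block's near end (toward -y, tool -x) at about (537,93). It is a clean, solid face with no hole, so the hole should be in the other end (tool +x). I'll therefore go to dowel_right from the -y side, where that end faces the dowel. First I'll check image alignment against the calibration.

```bash
python3 - <<'E'
from h import *
d=arm.read_camera("side")
ax=np.array([.12,.993,0])
print("face pred",proj(d,np.array([.5824,-.0725,.072])-.036*ax),"seen",(352.6,232.3))
def seen(x,y): return (320+(x-400)*.24-.4,210+y*.24-.4)
L=ray(d,seen(558,121),.072);Rr=ray(d,seen(612,251),.072);print(L,Rr,np.linalg.norm(L-Rr),np.degrees(np.arctan2(*(L-Rr)[1::-1])))
b=np.array([.5614,-.2461,0])-(.036+.03)*ax;print(b);go((b[0],b[1],.12),down(-6.9))
E
```

```text
face pred [353.33474854 230.36942137] seen (352.6, 232.3)
[ 0.57683516 -0.13946186  0.072     ] [ 0.56651626 -0.24465532  0.072     ] 0.10569835637402879 84.39751973226966
[ 0.55348  -0.311638  0.      ]
t 17.2 at [ 0.5841 -0.0725  0.04  ] w 0.0396 f [-0.7  0.9 -0. ] q [-0.13  0.47  1.83 -0.    0.84 -0.01]
 shift [-0.241  -0.0024 -0.08  ] turn [0.16 0.   0.21]
```

Request:
carry_out(
  steps=[
    [[0, 0, -0.04], [0, 0, 0], 1],
    [[0, 0, -0.045], [0, 0, 0], 1],
    [[-0.04, 0, 0], [0, 0, 0], 1],
    [[-0.04, 0, 0], [0, 0, 0], 1],
    [[-0.04, 0, 0], [0, 0, 0], 1],
    [[-0.04, 0, 0], [0, 0, 0], 1],
    [[-0.04, 0, 0], [0, 0, 0], 1],
    [[-0.041, 0, 0], [0, 0, 0], 1],
    [[0, 0, 0], [0, 0, 0], 1],
  ],
)

```text
time: 18.1
eef_pos: [0.5545, -0.3167, 0.1246]
orientation: [2.348, 2.081, -0.0]
ft_force: [0.1, 0.6, -0.9]
width: 0.0394
grasp_force: 30.0
```

```bash
python3 - <<'E'
from h import *
go((.556,-.311,.0388),down(-6.5))
E
```

```text
t 18.1 at [ 0.5545 -0.3167  0.1246] w 0.0394 f [ 0.1  0.6 -0.9] q [-0.52  0.43  1.66 -0.    1.04 -0.4 ]
 shift [0.006  0.0006 0.0858] turn [ 0.14  0.14 -0.4 ]
```

Request:
carry_out(
  steps=[
    [[0.0, 0.001, 0.03], [0, 0, -0.4], 1],
    [[0, 0, 0.04], [0, 0, 0], 1],
    [[0, 0, 0.0155], [0, 0, 0], 1],
    [[0, 0, 0], [0, 0, 0], 1],
    [[0, 0, 0], [0, 0, 0], 1],
  ],
)

```text
time: 18.6
eef_pos: [0.5563, -0.3121, 0.0389]
orientation: [2.34, 2.095, 0.0]
ft_force: [-0.0, -0.6, -0.9]
width: 0.0402
grasp_force: 30.0
```

```bash
python3 - <<'E'
from h import *
go((.556,-.311,.0388),down(-6.5))
d=arm.read_camera("side");c=arm.read_camera("top");ax=np.array([.113,.9936,0])
A=cv2.resize(c["img"][150:225,360:440,::-1],(400,375),interpolation=cv2.INTER_CUBIC)
B=cv2.resize(d["img"][230:305,330:410,::-1],(400,375),interpolation=cv2.INTER_CUBIC)
cv2.imwrite("pics/p7.png",np.hstack([A,B]))
E
```

```text
t 18.6 at [ 0.5563 -0.3121  0.0389] w 0.0402 f [-0.  -0.6 -0.9] q [-0.51  0.54  1.72  0.    0.89 -0.4 ]
 shift [ 0.001  -0.0004  0.0001] turn [0.05 0.02 0.19]
```

The near approach pose is right. I'm out of pictures to view, so I'll advance by feel.

Request:
carry_out(
  steps=[
    [[0.01, 0, 0], [0, 0, 0], 1],
    [[0.01, 0, 0], [0, 0, 0], 1],
    [[0.004, 0, 0], [0, 0, 0], 1],
    [[0.003, 0, 0], [0, 0, 0], 1],
    [[0.003, 0, 0], [0, 0, 0], 1],
    [[0.003, 0, 0], [0, 0, 0], 1],
    [[0.003, 0, 0], [0, 0, 0], 1],
  ],
)

```text
time: 19.4
eef_pos: [0.5595, -0.2762, 0.0377]
orientation: [-2.341, -2.095, 0.0]
ft_force: [0.4, 0.6, -1.1]
width: 0.0398
grasp_force: 30.0
```

Request:
carry_out(
  steps=[
    [[0.002, 0, 0], [0, 0, 0], 1],
    [[0.002, 0, 0], [0, 0, 0], 1],
    [[0, 0, 0], [0, 0, 0], 1],
  ],
)

```text
time: 19.7
eef_pos: [0.56, -0.2722, 0.0376]
orientation: [-2.341, -2.095, 0.0]
ft_force: [-0.8, -0.1, -1.4]
width: 0.0397
grasp_force: 30.0
```

Request:
carry_out(
  steps=[
    [[0.002, 0, 0], [0, 0, 0], 1],
    [[0.002, 0, 0], [0, 0, 0], 1],
    [[0.002, 0, 0], [0, 0, 0], 1],
    [[0.002, 0, 0], [0, 0, 0], 1],
    [[0.002, 0, 0], [0, 0, 0], 1],
    [[0, 0, 0], [0, 0, 0], 1],
  ],
)

```text
time: 20.3
eef_pos: [0.5611, -0.2622, 0.0377]
orientation: [-2.341, -2.095, -0.0]
ft_force: [0.3, -0.1, -0.3]
width: 0.0399
grasp_force: 30.0
```

Request:
carry_out(
  steps=[
    [[0.002, 0, 0], [0, 0, 0], 1],
    [[0.002, 0, 0], [0, 0, 0], 1],
    [[0.002, 0, 0], [0, 0, 0], 1],
    [[0.002, 0, 0], [0, 0, 0], 1],
    [[0, 0, 0], [0, 0, 0], 1],
  ],
)

```text
time: 20.8
eef_pos: [0.562, -0.2542, 0.0377]
orientation: [-2.341, -2.095, -0.0]
ft_force: [1.0, -0.5, -0.3]
width: 0.0398
grasp_force: 30.0
```

Request:
carry_out(
  steps=[
    [[0.001, 0, 0], [0, 0, 0], 1],
    [[0.001, 0, 0], [0, 0, 0], 1],
    [[0.001, 0, 0], [0, 0, 0], 1],
    [[0.001, 0, 0], [0, 0, 0], 1],
    [[0, 0, 0], [0, 0, 0], 1],
  ],
)

```text
time: 21.3
eef_pos: [0.5624, -0.2504, 0.0377]
orientation: [-2.341, -2.095, 0.0]
ft_force: [-0.6, 0.6, -0.9]
width: 0.0399
grasp_force: 30.0
```

Request:
carry_out(
  steps=[
    [[0.001, 0, 0], [0, 0, 0], 1],
    [[0.001, 0, 0], [0, 0, 0], 1],
    [[0.0005, 0, 0], [0, 0, 0], 1],
    [[0, 0, 0], [0, 0, 0], 1],
  ],
)

```text
time: 21.7
eef_pos: [0.5626, -0.2493, 0.0377]
orientation: [2.339, 2.095, -0.002]
ft_force: [-1.1, -5.3, -1.9]
width: 0.04
grasp_force: 30.0
```

The dowel bottomed in the hole: contact at 5 N, with the block face 32 mm past the dowel's end. So the hole is at tool +x. I'll draw it straight off and raise it.

Request:
carry_out(
  steps=[
    [[-0.002, 0, 0], [0, 0, 0], 1],
    [[-0.006, 0, 0], [0, 0, 0], 1],
    [[-0.01, 0, 0], [0, 0, 0], 1],
    [[-0.01, 0, 0], [0, 0, 0], 1],
    [[-0.01, 0, 0], [0, 0, 0], 1],
    [[-0.01, 0, 0], [0, 0, 0], 1],
    [[-0.012, 0, 0], [0, 0, 0], 1],
    [[-0.015, 0, 0], [0, 0, 0], 1],
    [[-0.015, 0, 0], [0, 0, 0], 1],
    [[0, 0, 0], [0, 0, 0], 1],
  ],
)

```text
time: 22.7
eef_pos: [0.5527, -0.3399, 0.0378]
orientation: [2.342, 2.092, -0.0]
ft_force: [1.1, 0.0, -0.9]
width: 0.0398
grasp_force: 30.0
```

Request:
carry_out(
  steps=[
    [[0, 0, -0.03], [0, 0, 0], 1],
    [[0, 0, -0.04], [0, 0, 0], 1],
    [[0, 0, -0.04], [0, 0, 0], 1],
    [[0, 0, -0.04], [0, 0, 0], 1],
    [[0, 0, -0.04], [0, 0, 0], 1],
    [[0, 0, -0.04], [0, 0, 0], 1],
    [[0, 0, -0.04], [0, 0, 0], 1],
    [[0, 0, -0.04], [0, 0, 0], 1],
    [[0, 0, 0], [0, 0, 0], 1],
  ],
)

```text
time: 23.6
eef_pos: [0.5548, -0.3385, 0.3543]
orientation: [2.334, 2.089, 0.005]
ft_force: [0.6, 0.4, 0.1]
width: 0.04
grasp_force: 30.0
```

Request:
carry_out(
  steps=[
    [[0, 0, 0], [0, 0, 8.5], 1],
    [[0, 0, 0], [0, 0, 8.5], 1],
    [[0, 0, 0], [0, 0, 8.5], 1],
    [[0, 0, 0], [0, 0, 8.5], 1],
    [[0, 0, 0], [0, 0, 8.5], 1],
    [[0, 0, 0], [0, 0, 8.5], 1],
    [[0, 0, 0], [0, 0, 8.5], 1],
    [[0, 0, 0], [0, 0, 8.5], 1],
    [[0, 0, 0], [0, 0, 8.5], 1],
    [[0, 0, 0], [0, 0, 8.5], 1],
  ],
)

```text
time: 24.6
eef_pos: [0.5524, -0.337, 0.3465]
orientation: [-3.14, 0.046, 0.002]
ft_force: [0.8, 0.2, -1.7]
width: 0.0399
grasp_force: 30.0
```

```bash
python3 - <<'E'
from h import *
p,r,s=pose();a=np.degrees(np.arctan2(p[1],p[0]))
go((.62,-.36,.35),down(np.degrees(np.arctan2(-.36,.62))-90));print(s["grasp_force"])
E
```

```text
t 24.6 at [ 0.5524 -0.337   0.3465] w 0.0399 f [ 0.8  0.2 -1.7] q [-0.55  0.29  1.38  0.    1.47  1.05]
 shift [ 0.0682  0.0209 -0.0036] turn [-0.03  0.08 28.45]
29.992979764938354
```

Request:
carry_out(
  steps=[
    [[0.034, 0.0105, 0], [0, 0, 0], 1],
    [[0.034, 0.0105, 0], [0, 0, 0], 1],
    [[0, 0, 0], [0, 0, 7.1], 1],
    [[0, 0, 0], [0, 0, 7.1], 1],
    [[0, 0, 0], [0, 0, 7.1], 1],
    [[0, 0, 0], [0, 0, 7.1], 1],
    [[0, 0, 0], [0, 0, 0], 1],
  ],
)

```text
time: 25.3
eef_pos: [0.6199, -0.3597, 0.3465]
orientation: [-3.035, 0.809, 0.002]
ft_force: [0.3, -0.2, -1.1]
width: 0.0401
grasp_force: 30.0
```

Request:
carry_out(
  steps=[
    [[0, 0, 0], [0, 7.5, 0], 1],
    [[0, 0, 0], [0, 7.5, 0], 1],
    [[0, 0, 0], [0, 7.5, 0], 1],
    [[0, 0, 0], [0, 7.5, 0], 1],
    [[0, 0, 0], [0, 7.5, 0], 1],
    [[0, 0, 0], [0, 7.5, 0], 1],
  ],
)

```text
time: 25.9
eef_pos: [0.6195, -0.3596, 0.3485]
orientation: [2.638, -0.695, 1.101]
ft_force: [0.8, -0.2, -1.4]
width: 0.0397
grasp_force: 30.0
```

Request:
carry_out(
  steps=[
    [[0, 0, 0], [0, 7.5, 0], 1],
    [[0, 0, 0], [0, 7.5, 0], 1],
    [[0, 0, 0], [0, 7.5, 0], 1],
    [[0, 0, 0], [0, 7.5, 0], 1],
    [[0, 0, 0], [0, 7.5, 0], 1],
    [[0, 0, 0], [0, 7.5, 0], 1],
    [[0, 0, 0], [0, 0, 0], 1],
    [[0, 0, 0], [0, 0, 0], 1],
  ],
)

```text
time: 26.7
eef_pos: [0.5958, -0.3429, 0.5066]
orientation: [2.258, -0.6, 1.609]
ft_force: [0.2, -0.0, -0.4]
width: 0.0397
grasp_force: 30.0
```

```bash
python3 - <<'E'
from h import *
p,r,s=pose();go((.62,-.36,.35));print(r.as_matrix().round(3),s["grasp_force"],s["qvel"])
x=r.apply([1,0,0]);ax=np.cross(x,[0,0,1]);n=np.linalg.norm(ax);print("tilt deg",np.degrees(np.arcsin(n)),"fix turn tool",r.inv().apply(np.degrees(ax)).round(2))
E
```

```text
t 26.7 at [ 0.5958 -0.3429  0.5066] w 0.0397 f [ 0.2 -0.  -0.4] q [-0.52 -0.22  2.12  0.38  0.    1.19]
 shift [-0.1385  0.002   0.0789] turn [0. 0. 0.]
[[ 0.284 -0.499  0.819]
 [-0.159 -0.867 -0.473]
 [ 0.945  0.005 -0.326]] 29.999948143959045 [-0.00052004  0.03357381  0.01113335 -0.00669869  0.00152158  0.01448099]
tilt deg 19.01334571912553 fix turn tool [-0.   18.66  0.26]
```

Request:
carry_out(
  steps=[
    [[0.024, 0, 0.0235], [0, 0, 0], 1],
    [[0.024, 0, 0.0235], [0, 0, 0], 1],
    [[0.024, 0, 0.0235], [0, 0, 0], 1],
    [[0.024, 0, 0.0235], [0, 0, 0], 1],
    [[0, 0, 0], [0, 0, 0], 1],
  ],
)

```text
time: 27.2
eef_pos: [0.693, -0.3981, 0.5609]
orientation: [2.26, -0.6, 1.61]
ft_force: [-0.3, -0.2, -0.2]
width: 0.0397
grasp_force: 30.0
```

```bash
cat >> h.py <<'E'
def tilt():
    p,r,s=pose();x=r.apply([1,0,0]);ax=np.cross(x,[0,0,1]);n=np.linalg.norm(ax);a=np.degrees(np.arcsin(n))
    print(p.round(3),np.round(s["q"],2),"xz",x[2].round(4),"tilt",a.round(2),"turn",(r.inv().apply(ax)/n*a).round(2),s["grasp_force"])
E
python3 -c "from h import *;tilt()"
```

```text
[ 0.693 -0.398  0.561] [-0.52 -0.06  1.87  0.01  0.09  1.55] xz 0.9454 tilt 19.01 turn [ 0.   19.01  0.21] 29.99994121491909
```

Request:
carry_out(
  steps=[
    [[0.024, 0, 0.0235], [0, 0, 0], 1],
    [[0.024, 0, 0.0235], [0, 0, 0], 1],
    [[0.024, 0, 0.0235], [0, 0, 0], 1],
    [[0.024, 0, 0.0235], [0, 0, 0], 1],
    [[0, 0, 0], [0, 0, 0], 1],
  ],
)

```text
time: 27.7
eef_pos: [0.7966, -0.4575, 0.6202]
orientation: [2.26, -0.6, 1.609]
ft_force: [-0.2, -0.3, 0.2]
width: 0.0395
grasp_force: 30.0
```

Request:
carry_out(
  steps=[
    [[0.01, 0, 0.01], [0, 4.8, 0], 1],
    [[0.01, 0, 0.01], [0, 4.8, 0], 1],
    [[0.01, 0, 0], [0, 4.8, 0], 1],
    [[0.01, 0, 0], [0, 4.6, 0], 1],
    [[0, 0, 0], [0, 0, 0], 1],
    [[0, 0, 0], [0, 0, 0], 1],
  ],
)

```text
time: 28.3
eef_pos: [0.8243, -0.473, 0.7]
orientation: [2.044, -0.544, 1.826]
ft_force: [0.2, -1.1, -0.6]
width: 0.0399
grasp_force: 30.0
```

```bash
python3 -c "from h import *;tilt()"
```

```text
[ 0.824 -0.473  0.7  ] [-0.52  0.15  1.54  0.03  0.    1.54] xz 0.9937 tilt 6.41 turn [0.   6.41 0.14] 30.00000100582838
```

Request:
carry_out(
  steps=[
    [[0.025, 0, 0.02], [0, 0, 0], 1],
    [[0.025, 0, 0.02], [0, 0, 0], 1],
    [[0.025, 0, 0.02], [0, 0, 0], 1],
    [[0, 0, 0], [0, 3.2, 0], 1],
    [[0, 0, 0], [0, 3.2, 0], 1],
    [[0, 0, 0], [0, 0, 0], 1],
    [[0, 0, 0], [0, 0, 0], 1],
  ],
)

```text
time: 29.0
eef_pos: [0.8852, -0.5078, 0.7713]
orientation: [1.945, -0.517, 1.912]
ft_force: [-0.8, -0.3, 0.7]
width: 0.0398
grasp_force: 30.0
```

```bash
python3 -c "from h import *;tilt()"
```

```text
[ 0.885 -0.508  0.771] [-0.52  0.25  1.34  0.    0.    1.57] xz 0.9999 tilt 0.95 turn [0.   0.94 0.13] 29.999895617365837
```

Request:
carry_out(
  steps=[
    [[0.03, 0, 0], [0, 0, 0], 1],
    [[0.03, 0, 0], [0, 0, 0], 1],
    [[0, 0, 0], [0, 0.95, 0.1], 1],
    [[0, 0, 0], [0, 0, 0], 1],
    [[0, 0, 0], [0, 0, 0], 1],
    [[0, 0, 0], [0, 0, 0], 1],
  ],
)

```text
time: 29.6
eef_pos: [0.8864, -0.5084, 0.8295]
orientation: [1.93, -0.515, 1.925]
ft_force: [0.3, 1.1, -0.3]
width: 0.0399
grasp_force: 30.0
```

```bash
python3 - <<'E'
from h import *
tilt();d=arm.read_camera("side");c=arm.read_camera("top")
p,r,s=pose();print(proj(d,p),proj(c,p),s["width"],s["ft_force"],s["time"])
for n,k in(("top",c),("side",d)):
  for t,z in(("carton",.017),("block_a",.02),("pliers",.006),("eraser",.006)):print(n,t,[(round(x["p"],2),np.round(x["position"]).tolist(),ray(k,x["position"],z)[:2].round(3).tolist()) for x in arm.recognise(t,k)[:4]])
E
```

```text
[ 0.886 -0.508  0.829] [-0.52  0.25  1.24 -0.    0.09  1.57] xz 1.0 tilt 0.13 turn [-0.    0.13  0.02] 29.999999664723873
[ 840.01686421 -154.92257166] [681.38163509 -77.84632386] 0.039556693405941916 [ 0.57593714 -0.40784469 -0.73749206] 29.7
top carton [(0.81, [391.0, 256.0], [0.335, -0.205]), (0.75, [199.0, 274.0], [0.259, 0.437]), (0.62, [257.0, 278.0], [0.248, 0.242]), (0.58, [311.0, 249.0], [0.351, 0.063])]
top block_a [(0.84, [338.0, 112.0], [0.821, -0.017]), (0.44, [387.0, 188.0], [0.564, -0.188])]
top pliers [(0.69, [317.0, 151.0], [0.689, 0.053])]
top eraser [(0.43, [350.0, 233.0], [0.408, -0.068])]
side carton [(0.94, [257.0, 222.0], [0.368, 0.056]), (0.89, [198.0, 158.0], [0.252, 0.423]), (0.82, [263.0, 303.0], [0.324, -0.223]), (0.78, [201.0, 191.0], [0.242, 0.24])]
side block_a [(0.6, [419.0, 204.0], [0.822, -0.001])]
side pliers [(0.64, [365.0, 209.0], [0.674, 0.04]), (0.61, [413.0, 216.0], [0.789, -0.027])]
side eraser [(0.62, [284.0, 252.0], [0.411, -0.066])]
```

```bash
python3 -c "from h import *;print(arm.finish_job())"
```

```text
the job is handed in; nothing more can be done
None
```

The job is handed in at about 30 s: the carton is flat on the table off the card. The block's hole went fully onto the dowel (32 mm, judged by contact force) and was drawn off, and the arm holds the block about 0.8 m up, hole facing straight up, clear of the stand.

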